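# Unload the board test fixture

## Robot

A 6-joint arm with a two-finger parallel gripper is mounted at the origin on the work surface. World frame = base frame: x ahead of the robot, y to its left, z up, the work surface at z = 0. Lengths are in m, angles in rad, forces in N, time in s.
With the tool pointing down it reaches from about 0.4 to 0.825 m from the base axis. Payload 7 kg.
Tool frame: the origin (TCP) lies midway between the tips of the shut fingers; the grasp point (between the pads) lies behind it (env.pinch_z is the y of the grasp point in the tool frame, in m); y points along the fingers, x is the direction in which the jaws open and shut, and the axes are right-handed (so a half turn about y gives the same grasp; the last joint's range is limited). The gripper opens to 85 mm and grips with 20 to 120 N. Pads are 22 mm wide; open, the fingers measure 114 mm over their backs; the gripper's body (76 mm by 85 mm) begins 54 mm behind the grasp point. The pads swing forward as they close: fully open they stand 13 mm farther back than shut.
Start: joints at [-1.027, 0.359, 0.012, 0, -1.224, -0.288], TCP at [0.171, -0.653, 0.231] pointing down, gripper open.
Joint ranges: [-3.07, 3.07], [-1.43, 2.12], [-1.02, 1.25], [-3.03, 1.67], [-3.05, -0], [-3.03, 3.03]. Speed limits (rad/s): [2.39, 2.39, 3.01, 3.14, 3.14, 3.14].

## Interface

Orientations are given as a rotation vector (axis times angle).
In Python, from bench import telemetry, optics, ticket, env gives the robot as it stands.
- The arm moves only by the tool move_arm, never from a script. Its argument "plan" is a list of rows, each an object of numbers: "tx", "ty", "tz": the shift along the tool's x, y, z in mm; "roll": the turn about the tool's y in degrees; "hand": the closure, from 0 (fully open) to 1 (shut). A call has 1 to 20 rows; each row is the pose to reach, as a shift and turn from the pose measured when the call began, along the tool's axes at that moment; what a row does not reach only later rows make up. A row lasts 1/10 s, in which the tool goes at most 50 mm and 8.59 degrees, less where a joint would pass 70% of its speed; a pose out of reach is approached as far as the arm can. A call with a gripper value outside its range is refused whole. The fingers move at their own pace and stop on an object; "force" is the grip in N (left out, the last holds). Time passes only in rows, so rows that repeat a pose let the fingers close. It gives the time, the measured TCP pose, the force and the opening at its end, in the units of the state.
- telemetry.get_state(): the state, without advancing time (a new reading comes with each control period).
- optics.grab_frame(name): name is "scene" or "top" or "wrist"; returns a dict with "pixels" (400x640x3 uint8, red, green, blue), "mtx" (3x3 intrinsics, pixels), "rvec" (rotation vector, rad) and "tvec" (3), from world to camera coordinates, as OpenCV has them. Camera axes: x right, y down, z forward; pixel columns grow to the right and rows downward; lengths in m; the calibration is good to about 2 mm. A picture is of the moment at which its call begins. There is no depth.
- ticket.job_done(): hands the job in, once; it reports no verdict.
Trained networks look in a picture, given as the dict that the camera call returned (one of the last four; its "shot" number tells which), for a name from the list of things; names that differ only in an ending like _2 or _b are one class to them, and where a whole thing is asked for, a point or a joint stands for the part that bears it (a point fixed in the world has none). Each returns a list of dicts, best first, with "score" (0 to 1); they miss things now and then, are a little off and sometimes report something else, mostly with a low value. They report only what shows in the picture. A call takes as long as a camera call. They do not tell look-alikes from the thing itself.
- optics.cut_out(query, picture): "region" (400x640 bool, what is visible of it) and "position" ([column, row] in pixels, amid what is visible of it).
The state is a dict: "time_s": time; "joints": joint angles; "joint_velocities": joint speeds; "tau": joint torques, N m; "ee_pos": TCP position; "ee_rot": TCP orientation; "force": force on the tool from outside, world axes, zero at the start; "moment": the same for the moment, N m; "opening": opening from 0.0 (shut) to 1.0 (fully open).
Only numpy, scipy, OpenCV 4.12 (cv2) and the standard library are available. Lean on these libraries where they do the work, as an engineer would, in place of code of your own. Each camera call takes 0.05 s, during which the arm holds its last target.

## Task

The clamshell test fixture on the repair bench holds a finished module: swing its clear lid back until it is pressed snugly against the bumper of its stop, gently, without slamming or forcing it. Then, leaving the lid resting on the stop, lift the finned module out of its nest and set it down softly, flat and fins up, on the floor of the open black tray. Leave everything else on the bench where it is.

Things in the scene. Friction and masses are not known exactly. Their poses are not given: they have to be found in the camera images.
- lid (a joint): hinge angle of the fixture's lid in rad: 0 = shut and level, grows as the handle edge rises and swings away to the fixture's far side; pi/2 = upright. The hinge is stiff (about 0.55 N m of friction), so the lid stays where it is left; moving the handle takes 2 to 6 N. It meets its stop somewhere between about 1.65 and 1.95 rad, different each time; only touch tells where.
- lid_handle (a point): middle of the lid's handle: a round dark steel bar 12 thick and 120 long, parallel to the hinge, in the plane of the lid. It is carried on two side arms, 44 clear of the lid's edge, so it can be pinched from above at any lid angle (the bar turns between the pads). 175 from the hinge axis. Its x axis points from handle to hinge, y along the bar, z out of the lid's outer face.
- lid_hinge (a point): point on the hinge axis midway along the lid, 85 above the bench; y along the axis. The lid is a clear panel in an aluminium frame, 125 deep from the hinge, 150 wide, 8 thick. A positive lid angle is a right-handed turn about +y
- fixture: grey test fixture fixed to the bench; its deck is 180 wide (y), from 65 in front of its origin to 150 behind it (x) and 50 high; origin at bench level; x points from the handle side to the hinge and stop side. In this frame the hinge is at (60, 0, 85) and the shut handle at (-115, 0, 85). The nest, four low corner ribs 5 high and two end blocks 10 high, is centred at (-15, 0, 50)
- lid_pad: flat steel strike plate on the outer face of the lid, 45 x 30, 67 from the hinge axis, that lands on the bumper; its origin lies on the hinge axis
- stop: the stop: an upright aluminium post 50 wide, 24 thick and 118 high on the deck behind the hinge; origin at the post's foot, centre. A screw with a round black rubber bumper (20 diameter) juts out of its hinge side, 100 above its foot and 65 above the hinge axis. The screw is set anywhere over 18 mm of travel and its setting is not reported. The bumper gives 1 mm per 15 N; more than 25 N on it is forcing it (some 9 N at the handle above what moving the lid takes)
- module_mid (a point): centre (half-way up) of the module: a board 60 x 30 x 4 with a finned aluminium heat sink 52 x 28 on it, 26 high in all, lying in the nest with its long side along the fixture's x, underside 50 above the bench; about 70 g. x along its length, z up. Grip it across its 28 mm width; both sides are free for fingers at its middle
- tray: open black plastic tray fixed to the bench, 130 (x) x 105 (y) x 22 high outside, walls and floor 4; origin centre of its underside; it may stand on either side of the fixture
- spool: spool of solder wire with end flanges, 70 diameter, 60 high, standing; origin centre of its underside (bystander, leave it alone)
- jar: small amber glass jar with white lid, 40 diameter, 40 high, standing on the rear of the fixture's deck beside the stop; origin centre of its underside (bystander, leave it alone)
- block: flat fibre-board block 100 x 70 x 18; origin centre of its underside (bystander, leave it alone)
- driver: screwdriver lying flat, 170 long (bystander, leave it alone)
- brush: small brush lying flat, 150 long (bystander, leave it alone)
- mainboard: large orange-brown circuit board 160 x 120, parts on it up to 26 high; origin centre of its underside (bystander, leave it alone)
- module: the same module, its  origin at the centre of its underside, 13 below module_mid
Things that resemble listed ones, but are neither listed nor needed, are in the scene too. Of the things that look like the tray, the middle-sized one is meant.

How it is judged:
On the way, in this order (a step that is already met when the one before it is completed fails the run):
1. the lid is pressed against the bumper of its stop (at least 1.5 N) (contact force between lid_pad and stop above 1.5 N), for 0.3 s.
2. the module is lifted out of the nest with the lid resting on its stop (z of module_mid in the frame of fixture above 0.085 m and contact force between lid_pad and stop above 0.5 N), for 0.1 s.
At the end, for the whole second after the job is handed in: The lid rests against the bumper of its stop (contact force above 0.5 N) and is still; the module lies released and at rest on the floor of the tray, within its walls, flat within 0.15 rad and fins up (contact force between lid_pad and stop above 0.5 N and x of module_mid in the frame of tray between -0.06 and 0.06 m and y of module_mid in the frame of tray between -0.048 and 0.048 m and z of module_mid in the frame of tray between 0.012 and 0.021 m and angle between module_mid's own z axis and vertical below 0.15 rad and linear speed of module below 0.02 m/s and velocity of joint lid below 0.05 rad/s); the robot touches nothing.
It fails at once if the stop is forced: more than 25 N between the lid's strike plate and the bumper (contact force between lid_pad and stop above 25 N).
It fails at once if the lid is flung: it opens faster than 2.5 rad/s (velocity of joint lid above 2.5 rad/s).
It fails at once if the module is dropped or rammed into the tray (more than 15 N between them) (contact force between module and tray above 15 N).
It fails at once if a bystander is moved more than 25 mm (distance of any of spool, jar, block, driver, brush, mainboard from where it was at the start of the episode above 0.025 m).
It also fails if it takes over 72 s, if anything falls off the work surface, if the arm or the gripper's body presses on something with over 40 N, if the wrist force passes 120 N, or if a joint passes its speed limit or range.

## Working session

There is one attempt and no reset: what is moved stays moved. The work goes in short steps, Python scripts to look and compute and a tool call to move; the robot and the scene stay as the last step left them, time stands still between calls to the robot, and variables do not carry over. Pictures are saved under pics/ and viewed, and the job is handed in when it is done.

Besides the shell and the picture viewer there is one more tool, called after "Request:" as name(argument=value, ...), one argument or row to a line, values as JSON. move_arm: Moves the arm, as the interface text tells. Its arguments: {"type":"object","properties":{"plan":{"type":"array","items":{"type":"object","properties":{"tx":{"type":"number"},"ty":{"type":"number"},"tz":{"type":"number"},"roll":{"type":"number"},"hand":{"type":"number"}}}},"force":{"type":"number"}},"required":["plan"]}

```bash
ls; mkdir -p pics; python3 - <<'E'
from bench import telemetry, optics, ticket, env
import cv2
print(telemetry.get_state()); print(env.pinch_z, [a for a in dir(env) if a[0]!='_'])
import pickle
for n in ["scene","top"]:
    f=optics.grab_frame(n); cv2.imwrite(f"pics/{n}0.png",f["pixels"][:,:,::-1]); pickle.dump(f,open(f"{n}0.pkl","wb")); print(n,f['mtx'],f['rvec'],f['tvec'],f.keys())
E
```

```text
pics
{'time_s': 0.0, 'joints': array([-1.02692802e+00,  3.59358603e-01,  1.10565730e-02, -3.25017467e-04,
       -1.22409017e+00, -2.88080504e-01]), 'joint_velocities': array([-0.00205177,  0.00077352,  0.00104484, -0.00254906, -0.00089505,
        0.00198263]), 'tau': array([ 9.36444994e-04, -5.83324492e+01,  2.93429321e+01,  6.93701863e+00,
       -5.94201498e-03, -8.44400262e-06]), 'ee_pos': array([ 0.1706132 , -0.65258842,  0.2303855 ]), 'ee_rot': array([-1.07577824, -1.39546158,  1.39394402]), 'force': array([-0.73585366,  0.22007572, -0.82344847]), 'moment': array([ 0.00396473, -0.00675709,  0.03932945]), 'opening': 0.9963881287228523}
-0.0187 ['MotionError', 'pinch_z']
scene [[435.89305125   0.         309.25054956]
 [  0.         435.89305125 200.23584532]
 [  0.           0.           1.        ]] [ 1.27690327  2.17950069 -1.00901278] [ 0.3003356  -0.20923084  1.60050389] dict_keys(['pixels', 'mtx', 'rvec', 'tvec', 'shot'])
top [[501.97593962   0.         312.84640607]
 [  0.         501.97593962 203.98954711]
 [  0.           0.           1.        ]] [ 2.12014998 -2.13705794  0.19121944] [-0.08523838  0.50659908  1.32260935] dict_keys(['pixels', 'mtx', 'rvec', 'tvec', 'shot'])
```

View pics/scene0.png

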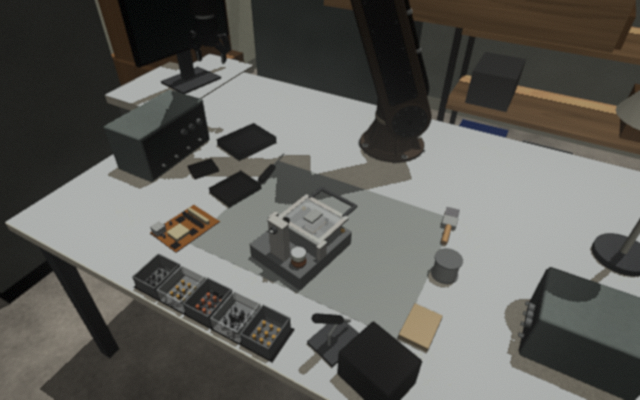

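View pics/top0.png

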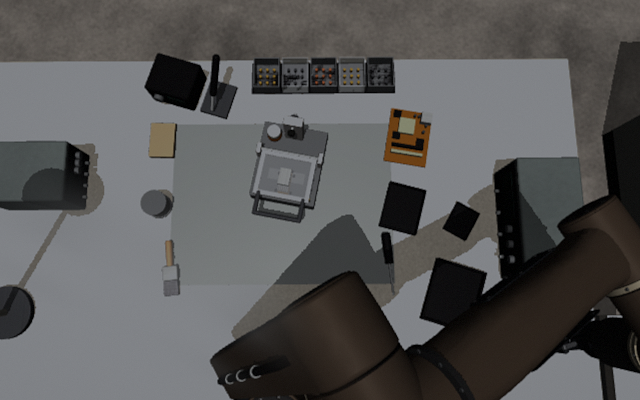

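```bash
cat > h.py <<'E'
import cv2, numpy as np, pickle
from scipy.spatial.transform import Rotation as R
def load(n): return pickle.load(open(n+".pkl","rb"))
def proj(f,P): return cv2.projectPoints(np.array(P,float).reshape(-1,3),f['rvec'],f['tvec'],f['mtx'],None)[0].reshape(-1,2)
def back(f,uv,z):
    Rm=R.from_rotvec(f['rvec']).as_matrix(); C=-Rm.T@f['tvec']
    d=Rm.T@np.linalg.inv(f['mtx'])@np.array([uv[0],uv[1],1.]); return C+d*(z-C[2])/d[2]
def crop(f,u0,v0,u1,v1,s,name):
    cv2.imwrite(name,cv2.convertScaleAbs(cv2.resize(f['pixels'][v0:v1,u0:u1,::-1],None,fx=s,fy=s,interpolation=cv2.INTER_CUBIC),alpha=1.5))
E
python3 - <<'E'
from h import *
from bench import optics
t=load("top0");s=load("scene0")
crop(t,235,105,345,235,4.5,"pics/c1.png"); crop(t,370,160,500,340,3.3,"pics/c2.png"); crop(s,235,175,370,295,5,"pics/c3.png")
f=optics.grab_frame("top")
for q in ["tray","fixture","lid_handle","module","stop","jar","driver","spool","block","brush","mainboard"]:
    for r in optics.cut_out(q,f): 
        c=cv2.minAreaRect(np.argwhere(r['region'])[:,::-1].astype(np.float32))
        print(q,round(r['score'],2),np.round(r['position']),int(r['region'].sum()),np.round(back(f,r['position'],0.02),3),np.round(c[1]),round(c[2]))
E
```

```text
tray 0.82 [449. 290.] 2827 [ 0.272 -0.453  0.02 ] [53. 64.] 16
tray 0.66 [462. 221.] 840 [ 0.46 -0.5   0.02] [27. 32.] 27
tray 0.6 [399. 208.] 1787 [ 0.498 -0.328  0.02 ] [39. 47.] 15
fixture 0.77 [288. 166.] 5417 [ 0.618 -0.019  0.02 ] [ 68. 107.] 11
lid_handle 0.55 [288. 182.] 2948 [ 0.574 -0.019  0.02 ] [57. 67.] 11
module 0.27 [168. 275.] 582 [0.319 0.303 0.02 ] [53. 16.] 90
stop 0.89 [290. 126.] 510 [ 0.738 -0.025  0.02 ] [27. 22.] 90
stop 0.51 [281. 172.] 2990 [ 0.602 -0.002  0.02 ] [58. 67.] 11
jar 0.6 [275. 134.] 212 [0.715 0.017 0.02 ] [15. 16.] 0
driver 0.92 [386. 251.] 293 [ 0.379 -0.288  0.02 ] [57.  9.] 83
driver 0.74 [169. 273.] 676 [0.323 0.303 0.02 ] [55. 16.] 90
driver 0.44 [399. 205.] 1771 [ 0.506 -0.329  0.02 ] [39. 47.] 13
spool 0.8 [156. 202.] 622 [0.518 0.348 0.02 ] [30. 25.] 27
spool 0.49 [397. 206.] 1822 [ 0.502 -0.322  0.02 ] [39. 47.] 15
block 0.78 [162. 142.] 866 [0.692 0.337 0.02 ] [26. 35.] 2
brush 0.78 [170. 273.] 701 [0.323 0.3   0.02 ] [55. 18.] 90
mainboard 0.72 [281. 180.] 2769 [ 0.58  -0.002  0.02 ] [57. 65.] 10
mainboard 0.56 [409. 136.] 2253 [ 0.704 -0.365  0.02 ] [42. 55.] 8
```

View pics/c1.png

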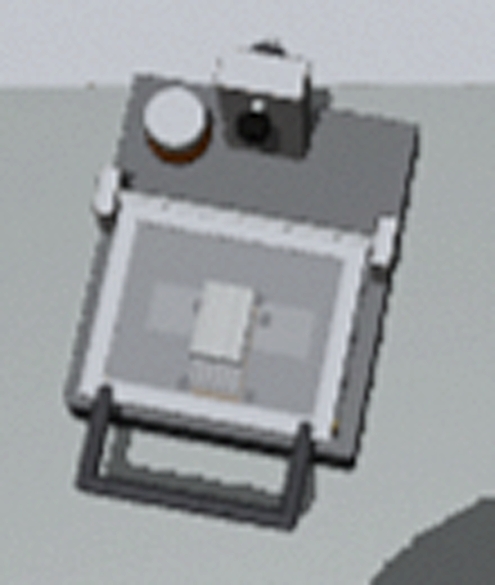

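View pics/c2.png

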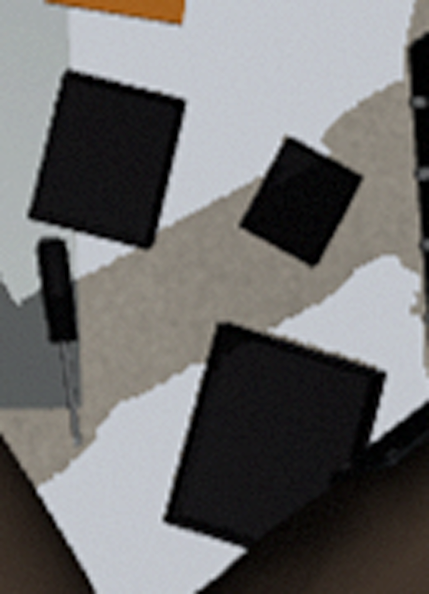

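View pics/c3.png

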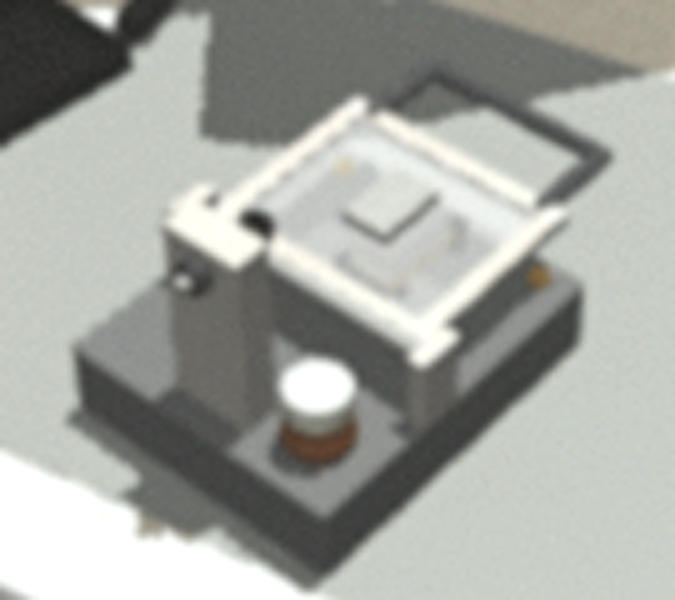

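```bash
cat >> h.py <<'E'
def fx(p,P):
    P=np.array(P,float).reshape(-1,3); c,s=np.cos(p[2]),np.sin(p[2])
    return np.c_[p[0]+c*P[:,0]-s*P[:,1], p[1]+s*P[:,0]+c*P[:,1], P[:,2]]
E
python3 - <<'E'
from h import *
from scipy.optimize import least_squares
t=load("top0");s=load("scene0")
ct=np.array([(138,75),(418,125),(68,408),(352,460)])/4.5+[235,105]
# module handle bar centre in c1: corners; use bar mid-line ends
Pd=[(.15,.09,.05),(.15,-.09,.05),(-.065,.09,.05),(-.065,-.09,.05)]
cs=np.array([(75,350),(318,520),(582,290)])/5+[235,175]
Ps=[(.15,-.09,.05),(.15,.09,.05),(-.065,.09,.05)]
def res(p): return np.r_[(proj(t,fx(p,Pd))-ct).ravel(),(proj(s,fx(p,Ps))-cs).ravel()]
r=least_squares(res,[.6,0,-.2]); print(r.x,r.fun.round(1))
r2=least_squares(lambda p:res(p)[:8],[.6,0,-.2]); print(r2.x,r2.fun.round(1))
p=r.x; np.save("fix.npy",p)
H=[(-.115,y,.085) for y in(.06,-.06)]
print("handle pred crop",(proj(t,fx(p,H))-[235,105])*4.5, fx(p,[(-.115,0,.085),(-.015,0,.063),(.06,0,.085)]))
print("scene handle crop",(proj(s,fx(p,H))-[235,175])*5)
# tray
tc=np.array([(68,70),(187,100),(29,217),(152,247)])/3.3+[370,160]
Q=[(.065,.0525,.022),(.065,-.0525,.022),(-.065,.0525,.022),(-.065,-.0525,.022)]
q=least_squares(lambda p:(proj(t,fx(p,Q))-tc).ravel(),[.5,-.33,-.2]); print("tray",q.x,q.fun.round(1)); np.save("tray.npy",q.x)
E
```

```text
[ 0.57824138 -0.01418918 -0.19562964] [-1.4 -0.9 -0.4 -0.5 -1.9 -0.9 -0.1 -0.3 -2.2 -1.9  0.1 -1.2 -0.  -2.6]
[ 0.57635337 -0.01696312 -0.19390725] [-0.6 -0.3  0.5  0.  -0.9 -0.2  0.9  0.3]
handle pred crop [[ 83.97708588 483.90245781]
 [285.01302688 521.74721342]] [[ 0.46543495  0.00816501  0.085     ]
 [ 0.56352749 -0.01127341  0.063     ]
 [ 0.63709691 -0.02585223  0.085     ]]
scene handle crop [[595.59466201 158.8477401 ]
 [428.00234005  70.49947498]]
tray [ 0.49728814 -0.33889701 -0.27143814] [-0.5 -0.3  0.1  0.2  0.2 -0.3  0.2  0.5]
```

```bash
cat >> h.py <<'E'
def go(pos,yaw,st=None):
    """tool shifts (mm) and roll (deg) to TCP pos and jaw axis along world yaw (mod pi)"""
    from bench import telemetry
    st=st or telemetry.get_state(); Rm=R.from_rotvec(st['ee_rot']).as_matrix()
    d=Rm.T@(np.array(pos)-st['ee_pos'])*1000
    cur=np.arctan2(Rm[1,0],Rm[0,0]); dy=(yaw-cur+np.pi/2)%np.pi-np.pi/2
    # turn about tool y (down): world yaw = -roll
    roll=np.degrees(dy*np.sign(Rm[2,1]))
    print("t",round(st['time_s'],2),"pos",st['ee_pos'].round(4),"curyaw",round(cur,3),"ydir",Rm[:,1].round(3),"F",st['force'].round(2),"open",round(st['opening'],3),"q",st['joints'].round(2))
    print("shift mm",d.round(1),"roll",roll.round(1),"| alt roll",(roll-180*np.sign(roll)).round(1)); return d,roll
E
python3 - <<'E'
from h import *
p=np.array([.577,-.0155,-.195]); np.save("fix.npy",p)
go(fx(p,[(-.115,0,.17)])[0],p[2])
E
```

```text
t 0.7 pos [ 0.1708 -0.653   0.2313] curyaw 1.827 ydir [ 0. -0. -1.] F [-0.75 -0.04  0.64] open 1.004 q [-1.03  0.36  0.01  0.   -1.22 -0.29]
shift mm [ 564.1   61.3 -450.8] roll -64.2 | alt roll 115.8
```

Request:
move_arm(
  plan=[
    {"tx": 50,"ty": 0,"tz": -40,"roll": -5,"hand": 0},
    {"tx": 100,"ty": 0,"tz": -75,"roll": -12,"hand": 0.2},
    {"tx": 140,"ty": 0,"tz": -112,"roll": -18,"hand": 0.5},
    {"tx": 180,"ty": 0,"tz": -144,"roll": -24,"hand": 0.6},
    {"tx": 220,"ty": 0,"tz": -176,"roll": -30,"hand": 0.6},
    {"tx": 260,"ty": 0,"tz": -208,"roll": -36,"hand": 0.6},
    {"tx": 300,"ty": 0,"tz": -240,"roll": -42,"hand": 0.6},
    {"tx": 340,"ty": 0,"tz": -272,"roll": -48,"hand": 0.6},
    {"tx": 380,"ty": 0,"tz": -304,"roll": -54,"hand": 0.6},
    {"tx": 420,"ty": 0,"tz": -336,"roll": -58,"hand": 0.6},
    {"tx": 460,"ty": 0,"tz": -368,"roll": -62,"hand": 0.6},
    {"tx": 500,"ty": 0,"tz": -400,"roll": -64.2,"hand": 0.6},
    {"tx": 540,"ty": 20,"tz": -432,"roll": -64.2,"hand": 0.6},
    {"tx": 564,"ty": 40,"tz": -451,"roll": -64.2,"hand": 0.6},
    {"tx": 564,"ty": 61,"tz": -451,"roll": -64.2,"hand": 0.6},
    {"tx": 564,"ty": 61,"tz": -451,"roll": -64.2,"hand": 0.6},
    {"tx": 564,"ty": 61,"tz": -451,"roll": -64.2,"hand": 0.6},
    {"tx": 564,"ty": 61,"tz": -451,"roll": -64.2,"hand": 0.6},
  ],
  force=30,
)

```text
time_s: 2.5
ee_pos: [0.4646, 0.0064, 0.1711]
ee_rot: [-0.208, -2.12, 2.119]
force: [0.4, 0.0, 0.7]
opening: 0.4
```

```bash
python3 - <<'E'
from h import *
from bench import optics
p=np.load("fix.npy")
go(fx(p,[(-.115,0,.0665)])[0],p[2])
for n in ["wrist","top"]:
    f=optics.grab_frame(n); pickle.dump(f,open(n+"1.pkl","wb"))
    im=f['pixels'][:,:,::-1].copy()
    im=cv2.convertScaleAbs(im,alpha=1.5)
    if n=="wrist":
        for y in(-.06,0,.06):
            u=proj(f,fx(p,[(-.115,y,.085)]))[0]; print(u); 
            cv2.circle(im,tuple(int(v) for v in u),3,(0,0,255),1)
        u=proj(f,fx(p,[(-.015,0,.076)]))[0]; print(u); cv2.circle(im,tuple(int(v) for v in u),3,(0,255,0),1)
        cv2.imwrite("pics/w1.png",im)
    else: crop(f,235,105,345,235,4.5,"pics/t1.png")
E
```

```text
t 2.5 pos [0.4646 0.0064 0.1711] curyaw 2.947 ydir [ 0.001  0.    -1.   ] F [0.4  0.03 0.74] open 0.4 q [ 0.44  0.06 -0.52  0.   -0.99 -0.63]
shift mm [  0.6 104.6  -0.3] roll 0.0 | alt roll -180.0
[325.26594988 128.03776066]
[325.19105031 207.28025469]
[325.12564256 276.48056527]
[201.15236274 203.99892672]
```

View pics/w1.png

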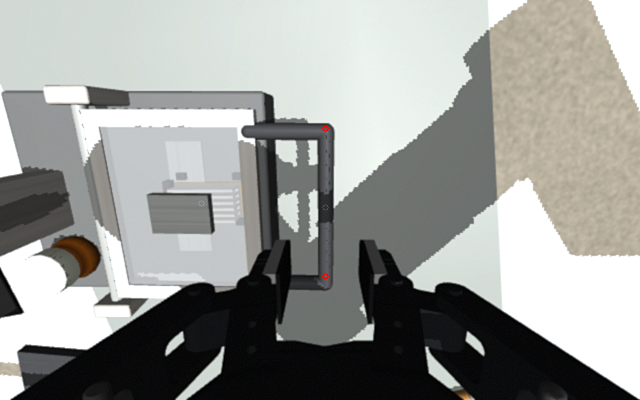

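Request:
move_arm(
  plan=[
    {"tx": 0.6,"ty": 40,"tz": 0,"hand": 0.6},
    {"tx": 0.6,"ty": 75,"tz": 0,"hand": 0.6},
    {"tx": 0.6,"ty": 95,"tz": 0,"hand": 0.6},
    {"tx": 0.6,"ty": 104,"tz": 0,"hand": 0.6},
    {"tx": 0.6,"ty": 104,"tz": 0,"hand": 0.6},
  ],
)

```text
invalid input at $.plan[0]: expected keys tx, ty, tz, roll, hand
```

Request:
move_arm(
  plan=[
    {"hand": 0.8},
    {"hand": 1},
    {"hand": 1},
    {"hand": 1},
    {"hand": 1},
  ],
  force=30,
)

```text
invalid input at $.plan[0]: expected keys tx, ty, tz, roll, hand
```

```bash
python3 - <<'E'
from h import *
from bench import optics
p=np.load("fix.npy")
f=optics.grab_frame("wrist"); cv2.imwrite("pics/w2.png",cv2.convertScaleAbs(f['pixels'][:,:,::-1],alpha=1.5))
go(fx(p,[(-.115,0,.0665)])[0],p[2])
a=np.radians(np.arange(0,112,5))
for k in np.degrees(a): 
    A=np.radians(k); print(int(k), round(175*(1-np.cos(A)),1), round(-175*np.sin(A),1),end=' ; ')
E
```

```text
t 2.65 pos [0.4647 0.0061 0.1713] curyaw 2.946 ydir [ 0.002  0.001 -1.   ] F [ 0.58 -0.98 -0.11] open 0.402 q [ 0.44  0.06 -0.52  0.   -0.99 -0.63]
shift mm [  0.8 104.8  -0.5] roll -0.0 | alt roll 180.0
0 0.0 -0.0 ; 5 0.7 -15.3 ; 10 2.7 -30.4 ; 14 6.0 -45.3 ; 20 10.6 -59.9 ; 25 16.4 -74.0 ; 29 23.4 -87.5 ; 35 31.6 -100.4 ; 40 40.9 -112.5 ; 45 51.3 -123.7 ; 50 62.5 -134.1 ; 55 74.6 -143.4 ; 59 87.5 -151.6 ; 65 101.0 -158.6 ; 70 115.1 -164.4 ; 75 129.7 -169.0 ; 80 144.6 -172.3 ; 85 159.7 -174.3 ; 90 175.0 -175.0 ; 95 190.3 -174.3 ; 100 205.4 -172.3 ; 105 220.3 -169.0 ; 110 234.9 -164.4 ;
```

View pics/w2.png

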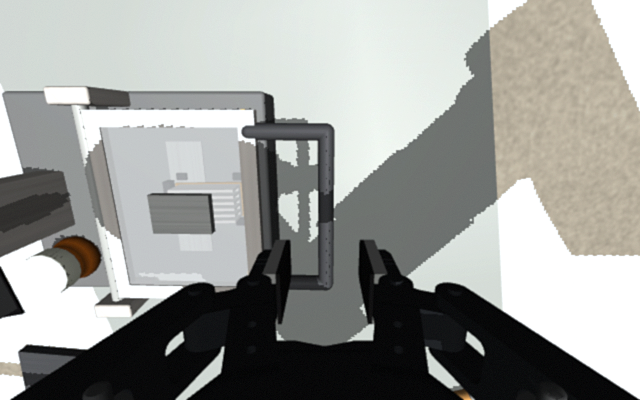

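Request:
move_arm(
  plan=[
    {"tx": 0.8,"ty": 40,"tz": 0,"roll": 0,"hand": 0.6},
    {"tx": 0.8,"ty": 75,"tz": 0,"roll": 0,"hand": 0.6},
    {"tx": 0.8,"ty": 95,"tz": 0,"roll": 0,"hand": 0.6},
    {"tx": 0.8,"ty": 104,"tz": 0,"roll": 0,"hand": 0.6},
    {"tx": 0.8,"ty": 104,"tz": 0,"roll": 0,"hand": 0.6},
  ],
)

```text
time_s: 3.15
ee_pos: [0.4638, 0.0058, 0.067]
ee_rot: [-0.21, -2.119, 2.118]
force: [-0.5, 0.4, 0.6]
opening: 0.397
```

Request:
move_arm(
  plan=[
    {"tx": 0,"ty": 0,"tz": 0,"roll": 0,"hand": 0.8},
    {"tx": 0,"ty": 0,"tz": 0,"roll": 0,"hand": 1},
    {"tx": 0,"ty": 0,"tz": 0,"roll": 0,"hand": 1},
    {"tx": 0,"ty": 0,"tz": 0,"roll": 0,"hand": 1},
  ],
  force=30,
)

```text
time_s: 3.55
ee_pos: [0.4642, 0.0059, 0.0678]
ee_rot: [-0.211, -2.12, 2.118]
force: [-2.3, 0.7, 2.2]
opening: 0.127
```

```bash
python3 - <<'E'
from h import *
from bench import optics
p=np.load("fix.npy")
f=optics.grab_frame("wrist"); cv2.imwrite("pics/w3.png",cv2.convertScaleAbs(f['pixels'][:,:,::-1],alpha=1.5))
go(fx(p,[(-.115,0,.0665)])[0],p[2])
E
```

```text
t 3.6 pos [0.4642 0.0059 0.0677] curyaw 2.945 ydir [ 0.002  0.001 -1.   ] F [-1.78  0.87  1.23] open 0.126 q [ 0.44  0.19 -0.66  0.   -0.72 -0.64]
shift mm [ 0.2  1.2 -0.8] roll -0.1 | alt roll 179.9
```

View pics/w3.png

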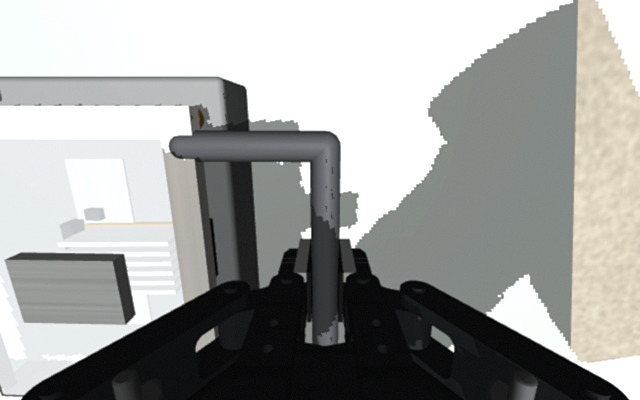

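Request:
move_arm(
  plan=[
    {"tx": 0,"ty": -5,"tz": 0,"roll": 0,"hand": 1},
    {"tx": -0.7,"ty": -15.3,"tz": 0,"roll": 0,"hand": 1},
    {"tx": -2.7,"ty": -30.4,"tz": 0,"roll": 0,"hand": 1},
    {"tx": -6,"ty": -45.3,"tz": 0,"roll": 0,"hand": 1},
    {"tx": -10.6,"ty": -59.9,"tz": 0,"roll": 0,"hand": 1},
    {"tx": -16.4,"ty": -74,"tz": 0,"roll": 0,"hand": 1},
    {"tx": -23.4,"ty": -87.5,"tz": 0,"roll": 0,"hand": 1},
    {"tx": -31.6,"ty": -100.4,"tz": 0,"roll": 0,"hand": 1},
    {"tx": -40.9,"ty": -112.5,"tz": 0,"roll": 0,"hand": 1},
    {"tx": -51.3,"ty": -123.7,"tz": 0,"roll": 0,"hand": 1},
    {"tx": -51.3,"ty": -123.7,"tz": 0,"roll": 0,"hand": 1},
  ],
)

```text
time_s: 4.7
ee_pos: [0.516, -0.0043, 0.1928]
ee_rot: [-0.213, -2.121, 2.119]
force: [5.3, -1.5, -3.8]
opening: 0.126
```

```bash
cat >> h.py <<'E'
def lid():
    from bench import telemetry
    st=telemetry.get_state(); p=np.load("fix.npy"); c,s=np.cos(p[2]),np.sin(p[2])
    g=st['ee_pos']+[0,0,0.0175]; d=g-[p[0],p[1],0]
    X=c*d[0]+s*d[1]; Y=-s*d[0]+c*d[1]; F=st['force']
    th=np.arctan2(g[2]-.085,.06-X); r=np.hypot(g[2]-.085,.06-X)
    Fx=c*F[0]+s*F[1]
    print("t",st['time_s'],"th",th.round(3),np.degrees(th).round(1),"r",r.round(4),"Y",Y.round(4),"Fx,Fz(fix)",Fx.round(2),F[2].round(2),"Ftan",(Fx*np.sin(th)+F[2]*np.cos(th)).round(2),"open",st['opening'])
    return th
E
python3 - <<'E'
from h import *
lid()
E
```

```text
t 4.7 th 0.799 45.8 r 0.1749 Y -0.0009 Fx,Fz(fix) 5.49 -3.77 Ftan 1.31 open 0.12631685161391196
```

Request:
move_arm(
  plan=[
    {"tx": -9.5,"ty": -8.6,"tz": 0,"roll": 0,"hand": 1},
    {"tx": -21.6,"ty": -17.9,"tz": 0,"roll": 0,"hand": 1},
    {"tx": -34.5,"ty": -26.1,"tz": 0,"roll": 0,"hand": 1},
    {"tx": -48,"ty": -33.1,"tz": 0,"roll": 0,"hand": 1},
    {"tx": -62.1,"ty": -38.9,"tz": 0,"roll": 0,"hand": 1},
    {"tx": -76.7,"ty": -43.5,"tz": 0,"roll": 0,"hand": 1},
    {"tx": -91.6,"ty": -46.8,"tz": 0,"roll": 0,"hand": 1},
    {"tx": -100,"ty": -48,"tz": 0,"roll": 0,"hand": 1},
    {"tx": -106.7,"ty": -48.8,"tz": 0,"roll": 0,"hand": 1},
    {"tx": -106.7,"ty": -48.8,"tz": 0,"roll": 0,"hand": 1},
  ],
)

```text
time_s: 5.7
ee_pos: [0.6208, -0.0253, 0.2437]
ee_rot: [-0.214, -2.121, 2.119]
force: [0.4, 0.7, 3.4]
opening: 0.124
```

```bash
python3 - <<'E'
from h import *
from bench import optics
lid()
for n in ["wrist","scene"]:
    f=optics.grab_frame(n); pickle.dump(f,open(n+"4.pkl","wb"))
    if n=="wrist": cv2.imwrite("pics/w4.png",cv2.convertScaleAbs(f['pixels'][:,:,::-1],alpha=1.5))
    else: crop(f,225,110,385,295,4,"pics/s4.png")
E
```

```text
t 5.7 th 1.485 85.1 r 0.1769 Y -0.0011 Fx,Fz(fix) 0.28 3.36 Ftan 0.57 open 0.12408175361747224
```

View pics/w4.png

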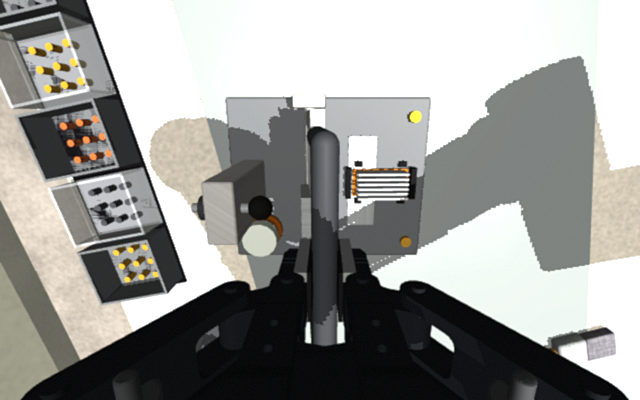

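View pics/s4.png

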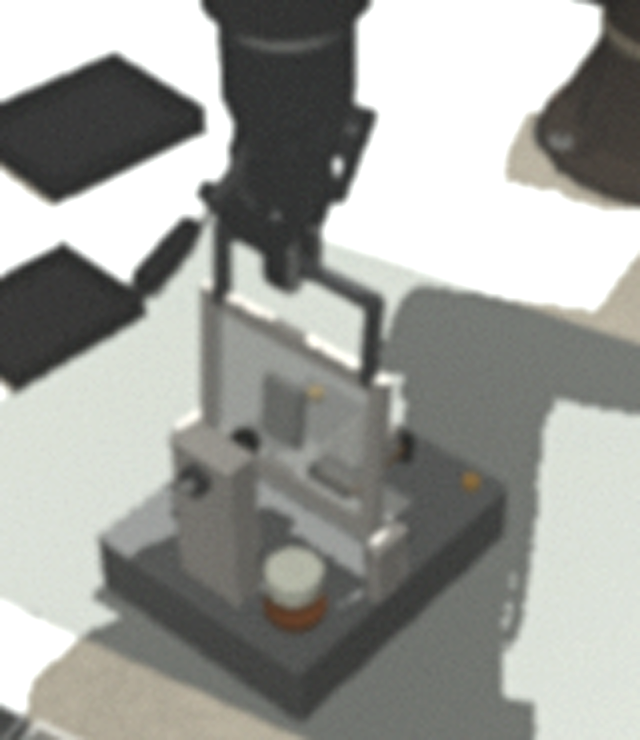

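```bash
python3 - <<'E'
from h import *
f=load("wrist4"); p=np.load("fix.npy"); c,s=np.cos(p[2]),np.sin(p[2])
print("force",)
for uv in [(272,207),(250,207),(262,207),(262,170),(235,243),(411,184)]:
    for z in (.15,.168):
        d=back(f,uv,z)-[p[0],p[1],0]; print(uv,z,"fix",(c*d[0]+s*d[1]).round(4),(-s*d[0]+c*d[1]).round(4))
# module: board corners etc
for uv in [(348,167),(412,167),(415,200),(352,202)]:
    d=back(f,uv,.07)-[p[0],p[1],0]; print("mod",uv,(c*d[0]+s*d[1]).round(4),(-s*d[0]+c*d[1]).round(4))
E
```

```text
force
(272, 207) 0.15 fix 0.0874 0.0014
(272, 207) 0.168 fix 0.0841 -0.004
(250, 207) 0.15 fix 0.1051 0.0014
(250, 207) 0.168 fix 0.1005 -0.004
(262, 207) 0.15 fix 0.0955 0.0014
(262, 207) 0.168 fix 0.0915 -0.004
(262, 170) 0.15 fix 0.0938 -0.0287
(262, 170) 0.168 fix 0.09 -0.0318
(235, 243) 0.15 fix 0.1197 0.0327
(235, 243) 0.168 fix 0.114 0.0249
(411, 184) 0.15 fix -0.0228 -0.0175
(411, 184) 0.168 fix -0.0177 -0.0214
mod (348, 167) 0.0211 -0.0178
mod (412, 167) -0.0451 -0.0177
mod (415, 200) -0.051 0.0177
mod (352, 202) 0.0161 0.0199
```

Request:
move_arm(
  plan=[
    {"tx": -8,"ty": -0.4,"tz": 0,"roll": 0,"hand": 1},
    {"tx": -16,"ty": -0.5,"tz": 0,"roll": 0,"hand": 1},
    {"tx": -23,"ty": -0.3,"tz": 0,"roll": 0,"hand": 1},
    {"tx": -28,"ty": 0,"tz": 0,"roll": 0,"hand": 1},
    {"tx": -30,"ty": 0,"tz": 0,"roll": 0,"hand": 1},
    {"tx": -32,"ty": 0.2,"tz": 0,"roll": 0,"hand": 1},
    {"tx": -34,"ty": 0.4,"tz": 0,"roll": 0,"hand": 1},
    {"tx": -34,"ty": 0.4,"tz": 0,"roll": 0,"hand": 1},
  ],
)

```text
time_s: 6.6
ee_pos: [0.6543, -0.032, 0.2434]
ee_rot: [-0.215, -2.122, 2.12]
force: [-1.8, 1.3, 2.5]
opening: 0.126
```

```bash
python3 - <<'E'
from h import *
lid()
E
```

```text
t 6.6 th 1.679 96.2 r 0.1769 Y -0.0012 Fx,Fz(fix) -2.01 2.49 Ftan -2.27 open 0.1263782894614643
```

Request:
move_arm(
  plan=[
    {"tx": -2,"ty": 0.2,"tz": 0,"roll": 0,"hand": 1},
    {"tx": -4,"ty": 0.5,"tz": 0,"roll": 0,"hand": 1},
    {"tx": -6,"ty": 0.8,"tz": 0,"roll": 0,"hand": 1},
  ],
)

```text
time_s: 6.9
ee_pos: [0.6604, -0.0332, 0.2428]
ee_rot: [-0.215, -2.122, 2.12]
force: [-3.7, 1.2, 3.6]
opening: 0.125
```

Request:
move_arm(
  plan=[
    {"tx": -1,"ty": 0.2,"tz": 0,"roll": 0,"hand": 1},
    {"tx": -2,"ty": 0.3,"tz": 0,"roll": 0,"hand": 1},
    {"tx": -3,"ty": 0.5,"tz": 0,"roll": 0,"hand": 1},
  ],
)

```text
time_s: 7.2
ee_pos: [0.6633, -0.0338, 0.2422]
ee_rot: [-0.215, -2.122, 2.12]
force: [-4.0, 1.8, 1.5]
opening: 0.127
```

```bash
python3 - <<'E'
from h import *
lid()
E
```

```text
t 7.2 th 1.731 99.2 r 0.1769 Y -0.0012 Fx,Fz(fix) -4.24 1.51 Ftan -4.42 open 0.1266022333557373
```

Request:
move_arm(
  plan=[
    {"tx": -1,"ty": 0.2,"tz": 0,"roll": 0,"hand": 1},
    {"tx": -2,"ty": 0.4,"tz": 0,"roll": 0,"hand": 1},
    {"tx": -2,"ty": 0.4,"tz": 0,"roll": 0,"hand": 1},
  ],
)

```text
time_s: 7.5
ee_pos: [0.6655, -0.0342, 0.2417]
ee_rot: [-0.215, -2.122, 2.12]
force: [-2.6, 1.4, 2.9]
opening: 0.125
```

Request:
move_arm(
  plan=[
    {"tx": -1,"ty": 0.2,"tz": 0,"roll": 0,"hand": 1},
    {"tx": -2,"ty": 0.4,"tz": 0,"roll": 0,"hand": 1},
    {"tx": -2,"ty": 0.4,"tz": 0,"roll": 0,"hand": 1},
  ],
)

```text
time_s: 7.8
ee_pos: [0.6676, -0.0347, 0.2413]
ee_rot: [-0.215, -2.122, 2.12]
force: [-3.0, 1.2, 3.5]
opening: 0.126
```

```bash
python3 - <<'E'
from h import *
lid()
E
```

```text
t 7.8 th 1.756 100.6 r 0.1769 Y -0.0013 Fx,Fz(fix) -3.21 3.52 Ftan -3.8 open 0.1260987008639468
```

Request:
move_arm(
  plan=[
    {"tx": -1,"ty": 0.2,"tz": 0,"roll": 0,"hand": 1},
    {"tx": -2,"ty": 0.4,"tz": 0,"roll": 0,"hand": 1},
    {"tx": -3,"ty": 0.6,"tz": 0,"roll": 0,"hand": 1},
    {"tx": -3,"ty": 0.6,"tz": 0,"roll": 0,"hand": 1},
  ],
)

```text
time_s: 8.2
ee_pos: [0.6709, -0.0353, 0.2409]
ee_rot: [-0.216, -2.122, 2.12]
force: [-2.4, 1.4, 3.2]
opening: 0.127
```

Request:
move_arm(
  plan=[
    {"tx": -1,"ty": 0.2,"tz": 0,"roll": 0,"hand": 1},
    {"tx": -2,"ty": 0.4,"tz": 0,"roll": 0,"hand": 1},
    {"tx": -3,"ty": 0.6,"tz": 0,"roll": 0,"hand": 1},
    {"tx": -3,"ty": 0.6,"tz": 0,"roll": 0,"hand": 1},
  ],
)

```text
time_s: 8.6
ee_pos: [0.674, -0.0359, 0.24]
ee_rot: [-0.216, -2.122, 2.12]
force: [-1.8, 1.3, 1.2]
opening: 0.127
```

```bash
python3 - <<'E'
from h import *
lid()
from bench import optics
f=optics.grab_frame("wrist"); pickle.dump(f,open("wrist5.pkl","wb")); crop(f,170,80,430,280,3,"pics/w5.png")
E
```

```text
t 8.6 th 1.794 102.8 r 0.1769 Y -0.0013 Fx,Fz(fix) -1.99 1.16 Ftan -2.2 open 0.12736864918365942
```

View pics/w5.png

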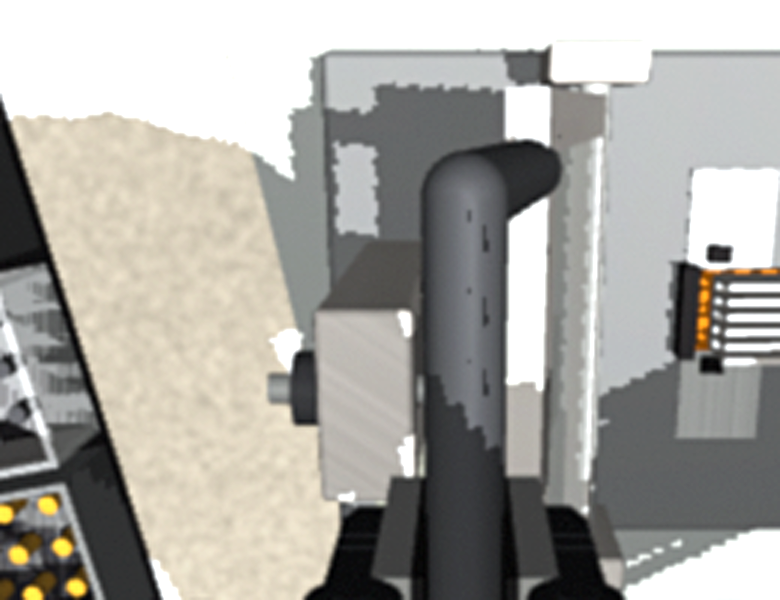

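Bumper is hidden behind the bar; no contact yet (moving force about 2 N). Continue in small steps.

Request:
move_arm(
  plan=[
    {"tx": -1,"ty": 0.2,"tz": 0,"roll": 0,"hand": 1},
    {"tx": -2,"ty": 0.5,"tz": 0,"roll": 0,"hand": 1},
    {"tx": -2,"ty": 0.5,"tz": 0,"roll": 0,"hand": 1},
  ],
)

```text
time_s: 8.95
ee_pos: [0.6761, -0.0364, 0.2395]
ee_rot: [-0.216, -2.122, 2.12]
force: [-2.8, 1.1, 2.3]
opening: 0.127
```

Request:
move_arm(
  plan=[
    {"tx": -1,"ty": 0.2,"tz": 0,"roll": 0,"hand": 1},
    {"tx": -2,"ty": 0.5,"tz": 0,"roll": 0,"hand": 1},
    {"tx": -2,"ty": 0.5,"tz": 0,"roll": 0,"hand": 1},
  ],
)

```text
time_s: 9.25
ee_pos: [0.6782, -0.0368, 0.2389]
ee_rot: [-0.216, -2.122, 2.12]
force: [-2.8, 1.4, 3.2]
opening: 0.125
```

```bash
python3 - <<'E'
from h import *
lid()
E
```

```text
t 9.25 th 1.818 104.2 r 0.1768 Y -0.0013 Fx,Fz(fix) -3.05 3.16 Ftan -3.73 open 0.12460173574972942
```

Request:
move_arm(
  plan=[
    {"tx": -1,"ty": 0.2,"tz": 0,"roll": 0,"hand": 1},
    {"tx": -2,"ty": 0.5,"tz": 0,"roll": 0,"hand": 1},
    {"tx": -2,"ty": 0.5,"tz": 0,"roll": 0,"hand": 1},
  ],
)

```text
time_s: 9.55
ee_pos: [0.6799, -0.0371, 0.2386]
ee_rot: [-0.215, -2.122, 2.12]
force: [-5.5, 2.4, 5.0]
opening: 0.127
```

Request:
move_arm(
  plan=[
    {"tx": -1,"ty": 0.3,"tz": 0,"roll": 0,"hand": 1},
    {"tx": -2,"ty": 0.5,"tz": 0,"roll": 0,"hand": 1},
    {"tx": -2,"ty": 0.5,"tz": 0,"roll": 0,"hand": 1},
  ],
)

```text
time_s: 9.85
ee_pos: [0.6811, -0.0374, 0.2383]
ee_rot: [-0.214, -2.121, 2.119]
force: [-6.8, 2.2, 6.2]
opening: 0.13
```

```bash
python3 - <<'E'
from h import *
lid()
E
```

```text
t 9.85 th 1.836 105.2 r 0.177 Y -0.0013 Fx,Fz(fix) -7.12 6.22 Ftan -8.5 open 0.13029769436468572
```

Request:
move_arm(
  plan=[
    {"tx": 0,"ty": 0,"tz": 0,"roll": 0,"hand": 1},
    {"tx": 0,"ty": 0,"tz": 0,"roll": 0,"hand": 1},
    {"tx": 0,"ty": 0,"tz": 0,"roll": 0,"hand": 1},
    {"tx": 0,"ty": 0,"tz": 0,"roll": 0,"hand": 1},
  ],
)

```text
time_s: 10.25
ee_pos: [0.6809, -0.0374, 0.2384]
ee_rot: [-0.213, -2.121, 2.119]
force: [-4.8, 0.9, 4.6]
opening: 0.127
```

```bash
python3 - <<'E'
from h import *
lid()
E
```

```text
t 10.25 th 1.835 105.1 r 0.177 Y -0.0013 Fx,Fz(fix) -4.85 4.6 Ftan -5.88 open 0.12721803396372625
```

Request:
move_arm(
  plan=[
    {"tx": -0.8,"ty": 0.2,"tz": 0,"roll": 0,"hand": 1},
    {"tx": -1.6,"ty": 0.4,"tz": 0,"roll": 0,"hand": 1},
    {"tx": -1.6,"ty": 0.4,"tz": 0,"roll": 0,"hand": 1},
    {"tx": -1.6,"ty": 0.4,"tz": 0,"roll": 0,"hand": 1},
    {"tx": -1.6,"ty": 0.4,"tz": 0,"roll": 0,"hand": 1},
  ],
)

```text
time_s: 10.75
ee_pos: [0.6815, -0.0375, 0.2382]
ee_rot: [-0.211, -2.12, 2.119]
force: [-7.7, 3.8, 7.9]
opening: 0.126
```

Request:
move_arm(
  plan=[
    {"tx": -1,"ty": 0,"tz": 0,"roll": 0,"hand": 0.9},
    {"tx": -1,"ty": 0,"tz": 0,"roll": 0,"hand": 0.8},
    {"tx": -1,"ty": 0,"tz": 0,"roll": 0,"hand": 0.7},
    {"tx": -1,"ty": 0,"tz": 0,"roll": 0,"hand": 0.65},
    {"tx": -1,"ty": 0,"tz": 0,"roll": 0,"hand": 0.65},
  ],
)

```text
time_s: 11.25
ee_pos: [0.6829, -0.0378, 0.238]
ee_rot: [-0.212, -2.12, 2.119]
force: [0.3, 0.1, 0.0]
opening: 0.348
```

```bash
python3 - <<'E'
from h import *
lid()
from bench import optics
f=optics.grab_frame("wrist"); crop(f,170,80,430,280,3,"pics/w6.png")
E
```

```text
t 11.25 th 1.846 105.8 r 0.1771 Y -0.0014 Fx,Fz(fix) 0.27 0.01 Ftan 0.25 open 0.3480968181086711
```

View pics/w6.png

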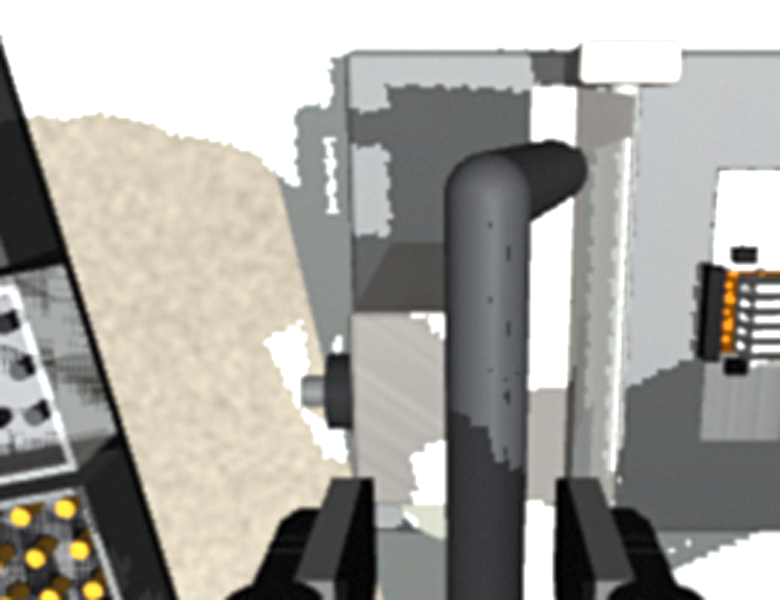

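Request:
move_arm(
  plan=[
    {"tx": 0,"ty": -20,"tz": 0,"roll": 0,"hand": 0.65},
    {"tx": 0,"ty": -50,"tz": 0,"roll": 0,"hand": 0.65},
    {"tx": 0,"ty": -60,"tz": 0,"roll": 0,"hand": 0.65},
    {"tx": 30,"ty": -60,"tz": 0,"roll": 0,"hand": 0.65},
    {"tx": 70,"ty": -60,"tz": 0,"roll": -8,"hand": 0.5},
    {"tx": 110,"ty": -60,"tz": 0,"roll": -16,"hand": 0.4},
    {"tx": 122,"ty": -60,"tz": 0,"roll": -24,"hand": 0.4},
    {"tx": 122,"ty": -30,"tz": 0,"roll": -32,"hand": 0.4},
    {"tx": 122,"ty": 0,"tz": 0,"roll": -40,"hand": 0.4},
    {"tx": 122,"ty": 20,"tz": 0,"roll": -48,"hand": 0.4},
    {"tx": 122,"ty": 40,"tz": 0,"roll": -56,"hand": 0.4},
    {"tx": 122,"ty": 60,"tz": 0,"roll": -64,"hand": 0.4},
    {"tx": 122,"ty": 80,"tz": 0,"roll": -72,"hand": 0.4},
    {"tx": 122,"ty": 80,"tz": 0,"roll": -80,"hand": 0.4},
    {"tx": 122,"ty": 80,"tz": 0,"roll": -88,"hand": 0.4},
    {"tx": 122,"ty": 80,"tz": 0,"roll": -90,"hand": 0.4},
    {"tx": 122,"ty": 80,"tz": 0,"roll": -90,"hand": 0.4},
  ],
)

```text
time_s: 13.0
ee_pos: [0.5635, -0.0139, 0.1575]
ee_rot: [-1.107, 1.35, -1.353]
force: [-0.1, -0.3, 0.3]
opening: 0.601
```

```bash
python3 - <<'E'
from h import *
from bench import optics
p=np.load("fix.npy")
go(fx(p,[(-.015,0,.056)])[0],p[2]+np.pi/2)
f=optics.grab_frame("wrist"); pickle.dump(f,open("wrist7.pkl","wb"))
im=cv2.convertScaleAbs(f['pixels'][:,:,::-1],alpha=1.3)
for P in [(-.015+a*.026,b*.014,.076) for a in(-1,1) for b in(-1,1)]:
    u=proj(f,fx(p,[P]))[0]; print(u.round(1)); cv2.circle(im,tuple(int(v) for v in u),2,(0,0,255),-1)
cv2.imwrite("pics/w7.png",im)
s=optics.grab_frame("scene"); crop(s,225,110,385,295,3.2,"pics/s7.png")
E
```

```text
t 13.0 pos [ 0.5635 -0.0139  0.1575] curyaw -1.767 ydir [ 0.003  0.    -1.   ] F [-0.14 -0.28  0.3 ] open 0.601 q [ 0.32  0.24 -0.34  0.   -0.99  1.05]
shift mm [ -1.  101.5  -1.7] roll -0.1 | alt roll 179.9
[340.7 241.9]
[305.1 242. ]
[341.6 176.9]
[303.8 176.9]
```

View pics/w7.png

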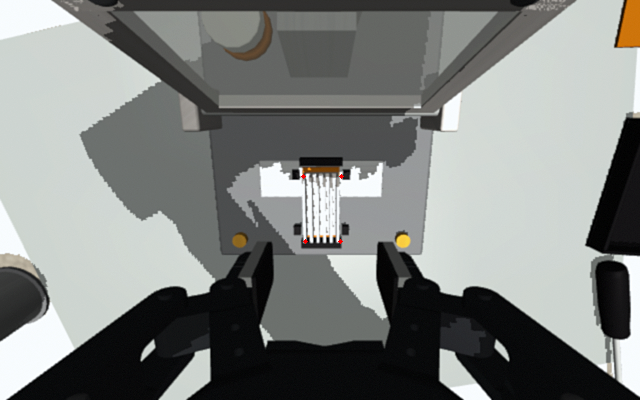

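View pics/s7.png

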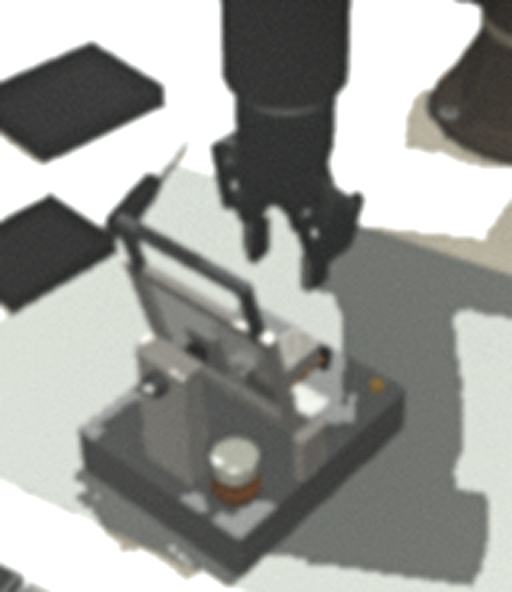

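Request:
move_arm(
  plan=[
    {"tx": -1,"ty": 35,"tz": -1.7,"roll": 0,"hand": 0.4},
    {"tx": -1,"ty": 65,"tz": -1.7,"roll": 0,"hand": 0.4},
    {"tx": -1,"ty": 90,"tz": -1.7,"roll": 0,"hand": 0.4},
    {"tx": -1,"ty": 101,"tz": -1.7,"roll": 0,"hand": 0.4},
    {"tx": -1,"ty": 101,"tz": -1.7,"roll": 0,"hand": 0.4},
  ],
)

```text
time_s: 13.6
ee_pos: [0.5615, -0.0129, 0.0553]
ee_rot: [-1.109, 1.353, -1.354]
force: [0.2, -0.5, 0.5]
opening: 0.599
```

Request:
move_arm(
  plan=[
    {"tx": 0,"ty": 0,"tz": 0,"roll": 0,"hand": 0.55},
    {"tx": 0,"ty": 0,"tz": 0,"roll": 0,"hand": 0.65},
    {"tx": 0,"ty": 0,"tz": 0,"roll": 0,"hand": 0.8},
    {"tx": 0,"ty": 0,"tz": 0,"roll": 0,"hand": 1},
    {"tx": 0,"ty": 0,"tz": 0,"roll": 0,"hand": 1},
    {"tx": 0,"ty": 0,"tz": 0,"roll": 0,"hand": 1},
  ],
  force=30,
)

```text
time_s: 14.2
ee_pos: [0.5625, -0.0126, 0.0567]
ee_rot: [-1.106, 1.352, -1.355]
force: [-1.5, 0.5, 6.4]
opening: 0.319
```

```bash
python3 - <<'E'
from h import *
from bench import optics
p=np.load("fix.npy")
go(fx(p,[(-.015,0,.056)])[0],p[2]+np.pi/2)
f=optics.grab_frame("wrist"); cv2.imwrite("pics/w8.png",cv2.convertScaleAbs(f['pixels'][:,:,::-1],alpha=1.3))
E
```

```text
t 14.2 pos [ 0.5625 -0.0126  0.0567] curyaw -1.769 ydir [ 0.003  0.    -1.   ] F [-1.5   0.51  6.35] open 0.319 q [ 0.33  0.35 -0.46  0.   -0.76  1.05]
shift mm [ 0.   0.7 -0.2] roll -0.2 | alt roll 179.8
```

View pics/w8.png

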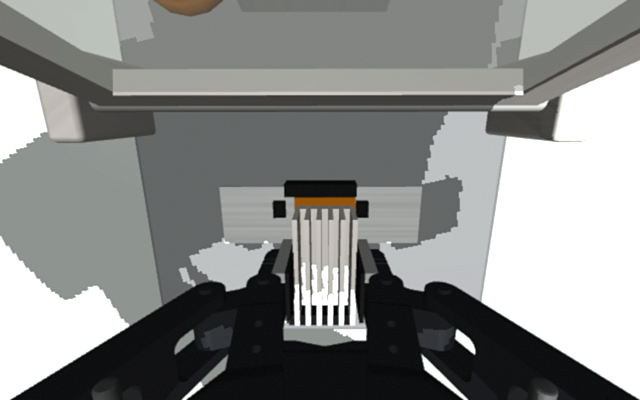

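Request:
move_arm(
  plan=[
    {"tx": 0,"ty": -5,"tz": 0,"roll": 0,"hand": 1},
    {"tx": 0,"ty": -15,"tz": 0,"roll": 0,"hand": 1},
    {"tx": 0,"ty": -30,"tz": 0,"roll": 0,"hand": 1},
    {"tx": 0,"ty": -50,"tz": 0,"roll": 0,"hand": 1},
    {"tx": 0,"ty": -60,"tz": 0,"roll": 0,"hand": 1},
    {"tx": 0,"ty": -60,"tz": 0,"roll": 0,"hand": 1},
    {"tx": 0,"ty": -60,"tz": 0,"roll": 0,"hand": 1},
  ],
)

```text
time_s: 14.95
ee_pos: [0.562, -0.0126, 0.1165]
ee_rot: [-1.106, 1.352, -1.355]
force: [-0.3, 0.2, -1.4]
opening: 0.323
```

```bash
python3 - <<'E'
from h import *
from bench import optics
q=np.load("tray.npy")
go(fx(q,[(0,0,.12)])[0],q[2]+np.pi/2)
f=optics.grab_frame("wrist"); cv2.imwrite("pics/w9.png",cv2.convertScaleAbs(f['pixels'][:,:,::-1],alpha=1.3))
s=optics.grab_frame("scene"); crop(s,225,110,385,295,3.2,"pics/s9.png")
E
```

```text
t 14.95 pos [ 0.562  -0.0126  0.1165] curyaw -1.769 ydir [ 0.003  0.    -1.   ] F [-0.34  0.15 -1.41] open 0.323 q [ 0.33  0.28 -0.39  0.   -0.9   1.05]
shift mm [332.7  -3.8   0.9] roll 4.2 | alt roll -175.8
```

View pics/w9.png

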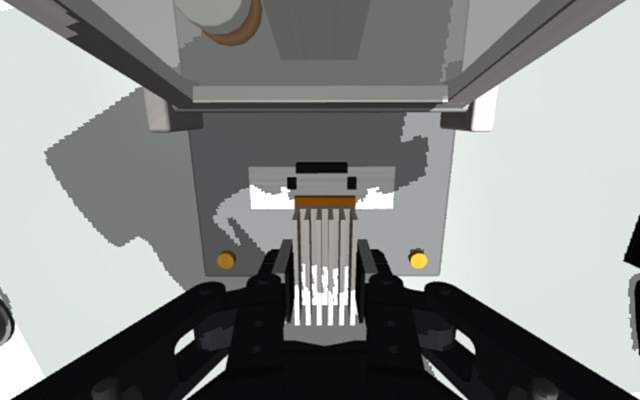

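View pics/s9.png

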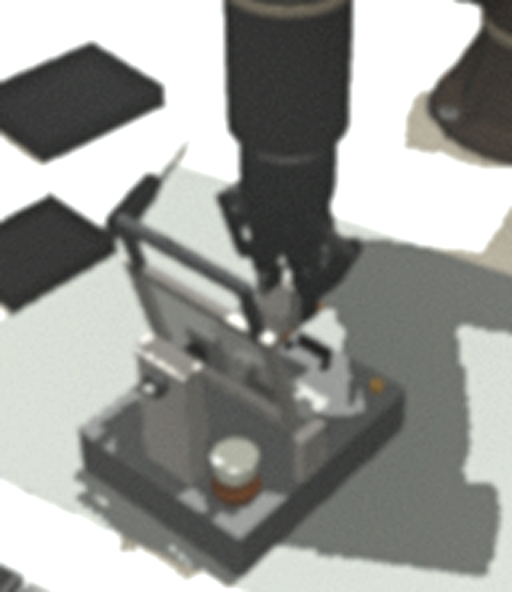

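Request:
move_arm(
  plan=[
    {"tx": 0,"ty": -25,"tz": 0,"roll": 0,"hand": 1},
    {"tx": 20,"ty": -40,"tz": 0,"roll": 1,"hand": 1},
    {"tx": 50,"ty": -40,"tz": 0,"roll": 2,"hand": 1},
    {"tx": 90,"ty": -40,"tz": 0,"roll": 4.2,"hand": 1},
    {"tx": 130,"ty": -40,"tz": 0,"roll": 4.2,"hand": 1},
    {"tx": 170,"ty": -40,"tz": 0,"roll": 4.2,"hand": 1},
    {"tx": 210,"ty": -40,"tz": 0,"roll": 4.2,"hand": 1},
    {"tx": 250,"ty": -40,"tz": 0,"roll": 4.2,"hand": 1},
    {"tx": 290,"ty": -40,"tz": 0,"roll": 4.2,"hand": 1},
    {"tx": 315,"ty": -40,"tz": 0,"roll": 4.2,"hand": 1},
    {"tx": 328,"ty": -40,"tz": 1,"roll": 4.2,"hand": 1},
    {"tx": 333,"ty": -30,"tz": 1,"roll": 4.2,"hand": 1},
    {"tx": 333,"ty": -10,"tz": 1,"roll": 4.2,"hand": 1},
    {"tx": 333,"ty": -3,"tz": 1,"roll": 4.2,"hand": 1},
    {"tx": 333,"ty": -3,"tz": 1,"roll": 4.2,"hand": 1},
  ],
)

```text
time_s: 16.55
ee_pos: [0.4962, -0.3382, 0.1169]
ee_rot: [-1.069, 1.408, -1.404]
force: [0.1, 0.6, -1.1]
opening: 0.321
```

```bash
python3 - <<'E'
from h import *
from bench import optics
q=np.load("tray.npy")
go(fx(q,[(0,0,.015)])[0],q[2]+np.pi/2)
f=optics.grab_frame("wrist"); im=cv2.convertScaleAbs(f['pixels'][:,:,::-1],alpha=1.8)
for a in(-1,1):
  for b in(-1,1):
    u=proj(f,fx(q,[(a*.065,b*.0525,.022)]))[0]; cv2.circle(im,tuple(int(v) for v in u),3,(0,0,255),-1)
cv2.imwrite("pics/w10.png",im)
s=optics.grab_frame("scene"); crop(s,190,110,350,270,3.5,"pics/s10.png")
E
```

```text
t 16.55 pos [ 0.4962 -0.3382  0.1169] curyaw -1.842 ydir [-0.002  0.001 -1.   ] F [ 0.12  0.55 -1.12] open 0.321 q [-0.27  0.34 -0.3  -0.   -0.93  1.57]
shift mm [  0.4 101.9   1.5] roll 0.0 | alt roll -180.0
```

View pics/w10.png

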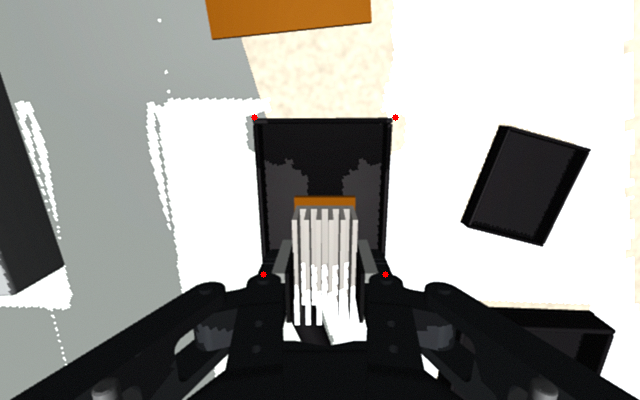

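View pics/s10.png

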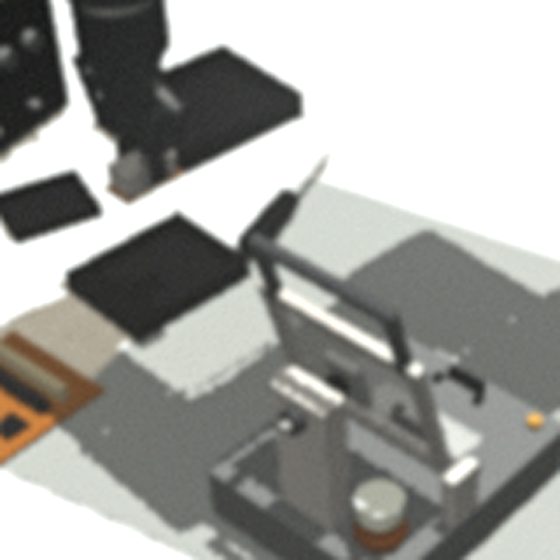

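Request:
move_arm(
  plan=[
    {"tx": 0.4,"ty": 30,"tz": 1.5,"roll": 0,"hand": 1},
    {"tx": 0.4,"ty": 60,"tz": 1.5,"roll": 0,"hand": 1},
    {"tx": 0.4,"ty": 80,"tz": 1.5,"roll": 0,"hand": 1},
    {"tx": 0.4,"ty": 92,"tz": 1.5,"roll": 0,"hand": 1},
    {"tx": 0.4,"ty": 98,"tz": 1.5,"roll": 0,"hand": 1},
    {"tx": 0.4,"ty": 101,"tz": 1.5,"roll": 0,"hand": 1},
    {"tx": 0.4,"ty": 101,"tz": 1.5,"roll": 0,"hand": 1},
  ],
)

```text
time_s: 17.35
ee_pos: [0.4994, -0.3398, 0.0185]
ee_rot: [-1.068, 1.404, -1.407]
force: [-0.3, -0.2, -0.4]
opening: 0.321
```

Request:
move_arm(
  plan=[
    {"tx": 0,"ty": 1,"tz": 0,"roll": 0,"hand": 1},
    {"tx": 0,"ty": 2,"tz": 0,"roll": 0,"hand": 1},
    {"tx": 0,"ty": 2,"tz": 0,"roll": 0,"hand": 1},
  ],
)

```text
time_s: 17.65
ee_pos: [0.4996, -0.3398, 0.017]
ee_rot: [-1.067, 1.403, -1.407]
force: [-0.8, -0.2, -0.8]
opening: 0.322
```

Request:
move_arm(
  plan=[
    {"tx": 0,"ty": 0.5,"tz": 0,"roll": 0,"hand": 1},
    {"tx": 0,"ty": 1,"tz": 0,"roll": 0,"hand": 1},
    {"tx": 0,"ty": 1,"tz": 0,"roll": 0,"hand": 1},
  ],
)

```text
time_s: 17.95
ee_pos: [0.4996, -0.3398, 0.0159]
ee_rot: [-1.067, 1.403, -1.407]
force: [-0.0, 0.9, -1.3]
opening: 0.318
```

Request:
move_arm(
  plan=[
    {"tx": 0,"ty": 0.7,"tz": 0,"roll": 0,"hand": 1},
    {"tx": 0,"ty": 1.4,"tz": 0,"roll": 0,"hand": 1},
    {"tx": 0,"ty": 2,"tz": 0,"roll": 0,"hand": 1},
    {"tx": 0,"ty": 2,"tz": 0,"roll": 0,"hand": 1},
  ],
)

```text
time_s: 18.35
ee_pos: [0.4995, -0.3398, 0.0138]
ee_rot: [-1.067, 1.403, -1.407]
force: [0.1, -0.2, -1.1]
opening: 0.321
```

Request:
move_arm(
  plan=[
    {"tx": 0,"ty": 0.5,"tz": 0,"roll": 0,"hand": 1},
    {"tx": 0,"ty": 1,"tz": 0,"roll": 0,"hand": 1},
    {"tx": 0,"ty": 1,"tz": 0,"roll": 0,"hand": 1},
  ],
)

```text
time_s: 18.65
ee_pos: [0.4995, -0.3398, 0.0127]
ee_rot: [-1.067, 1.403, -1.407]
force: [-0.3, 0.0, -1.3]
opening: 0.32
```

Request:
move_arm(
  plan=[
    {"tx": 0,"ty": 0.5,"tz": 0,"roll": 0,"hand": 1},
    {"tx": 0,"ty": 1,"tz": 0,"roll": 0,"hand": 1},
    {"tx": 0,"ty": 1,"tz": 0,"roll": 0,"hand": 1},
  ],
)

```text
time_s: 18.95
ee_pos: [0.4994, -0.3398, 0.0116]
ee_rot: [-1.067, 1.403, -1.407]
force: [-0.9, -0.9, -0.7]
opening: 0.323
```

Request:
move_arm(
  plan=[
    {"tx": 0,"ty": 0.4,"tz": 0,"roll": 0,"hand": 1},
    {"tx": 0,"ty": 0.7,"tz": 0,"roll": 0,"hand": 1},
    {"tx": 0,"ty": 0.7,"tz": 0,"roll": 0,"hand": 1},
  ],
)

```text
time_s: 19.25
ee_pos: [0.4994, -0.3398, 0.0108]
ee_rot: [-1.067, 1.403, -1.407]
force: [0.3, 0.3, -0.6]
opening: 0.322
```

Request:
move_arm(
  plan=[
    {"tx": 0,"ty": 0.4,"tz": 0,"roll": 0,"hand": 1},
    {"tx": 0,"ty": 0.7,"tz": 0,"roll": 0,"hand": 1},
    {"tx": 0,"ty": 0.7,"tz": 0,"roll": 0,"hand": 1},
  ],
)

```text
time_s: 19.55
ee_pos: [0.4994, -0.3398, 0.0107]
ee_rot: [-1.067, 1.403, -1.407]
force: [-1.6, 0.0, 5.8]
opening: 0.32
```

```bash
python3 - <<'E'
from h import *
from bench import optics
q=np.load("tray.npy")
go(fx(q,[(0,0,.015)])[0],q[2]+np.pi/2)
f=optics.grab_frame("wrist"); im=cv2.convertScaleAbs(f['pixels'][:,:,::-1],alpha=1.5)
cv2.imwrite("pics/w11.png",im)
E
```

```text
t 19.55 pos [ 0.4994 -0.3398  0.0107] curyaw -1.841 ydir [ 0.003 -0.001 -1.   ] F [-1.63  0.04  5.78] open 0.32 q [-0.27  0.47 -0.4   0.   -0.71  1.57]
shift mm [-0.3 -4.3 -2.3] roll 0.1 | alt roll -179.9
```

View pics/w11.png

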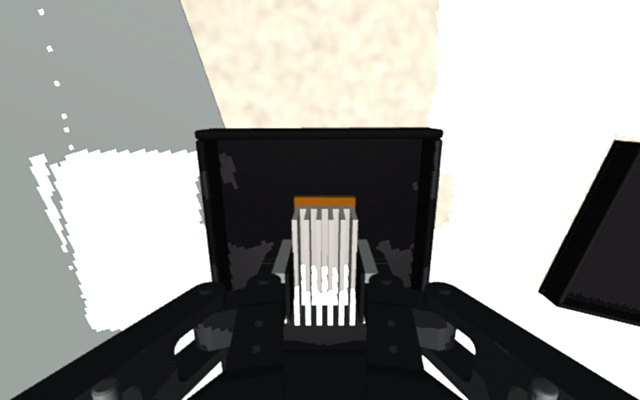

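Request:
move_arm(
  plan=[
    {"tx": 0,"ty": 0,"tz": 0,"roll": 0,"hand": 0.66},
    {"tx": 0,"ty": 0,"tz": 0,"roll": 0,"hand": 0.6},
    {"tx": 0,"ty": 0,"tz": 0,"roll": 0,"hand": 0.52},
    {"tx": 0,"ty": 0,"tz": 0,"roll": 0,"hand": 0.52},
    {"tx": 0,"ty": 0,"tz": 0,"roll": 0,"hand": 0.52},
  ],
)

```text
time_s: 20.1
ee_pos: [0.4994, -0.3398, 0.0106]
ee_rot: [-1.067, 1.403, -1.407]
force: [0.2, -0.1, -0.5]
opening: 0.478
```

Request:
move_arm(
  plan=[
    {"tx": 0,"ty": -8,"tz": 0,"roll": 0,"hand": 0.52},
    {"tx": 0,"ty": -25,"tz": 0,"roll": 0,"hand": 0.52},
    {"tx": 0,"ty": -60,"tz": 0,"roll": 0,"hand": 0.52},
    {"tx": 0,"ty": -100,"tz": 0,"roll": 0,"hand": 0.52},
    {"tx": 0,"ty": -150,"tz": 0,"roll": 0,"hand": 0.52},
    {"tx": 0,"ty": -150,"tz": 0,"roll": 0,"hand": 0.52},
    {"tx": 0,"ty": -150,"tz": 0,"roll": 0,"hand": 0.52},
  ],
)

```text
time_s: 20.8
ee_pos: [0.4999, -0.3399, 0.1629]
ee_rot: [-1.065, 1.4, -1.409]
force: [0.1, 0.3, -0.7]
opening: 0.483
```

```bash
python3 - <<'E'
from h import *
from bench import optics
q=np.load("tray.npy")
go(fx(q,[(0,0,.015)])[0],q[2]+np.pi/2)
f=optics.grab_frame("wrist"); im=cv2.convertScaleAbs(f['pixels'][:,:,::-1],alpha=1.5)
cv2.imwrite("pics/w12.png",im)
for a in(-1,1):
  print(proj(f,fx(q,[(a*.026,.014,.03),(a*.026,-.014,.03)])).round())
s=optics.grab_frame("scene"); pickle.dump(s,open("scene12.pkl","wb"));crop(s,190,110,350,270,3.5,"pics/s12.png")
t=optics.grab_frame("top"); cv2.imwrite("pics/t12.png",t['pixels'][:,:,::-1])
E
```

```text
t 20.8 pos [ 0.4999 -0.3399  0.1629] curyaw -1.841 ydir [ 0.006 -0.002 -1.   ] F [ 0.14  0.34 -0.74] open 0.483 q [-0.27  0.29 -0.25  0.   -1.02  1.57]
shift mm [ -0.3 147.9  -3.7] roll 0.1 | alt roll -179.9
[[309. 222.]
 [339. 222.]]
[[308. 168.]
 [339. 168.]]
```

View pics/w12.png

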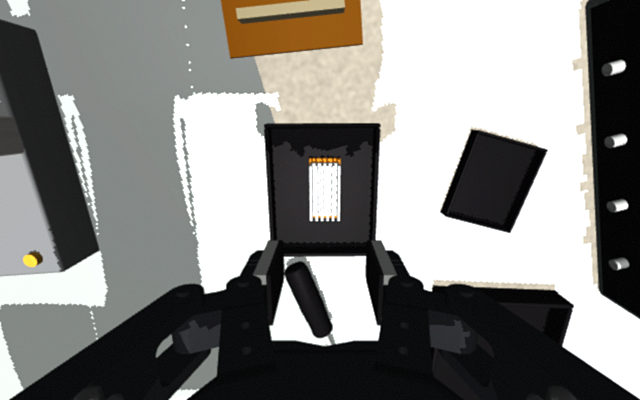

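View pics/s12.png

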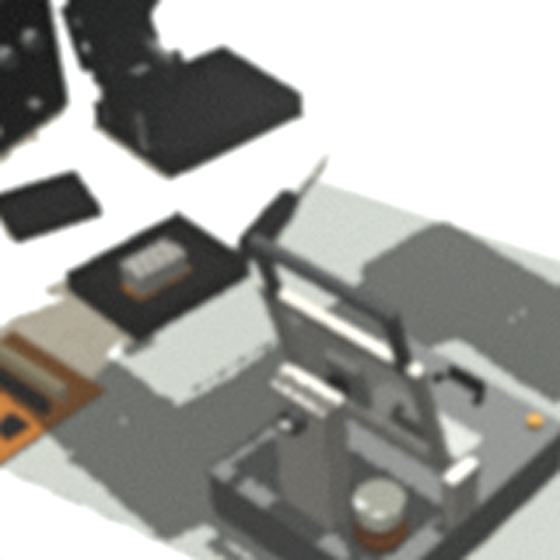

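View pics/t12.png

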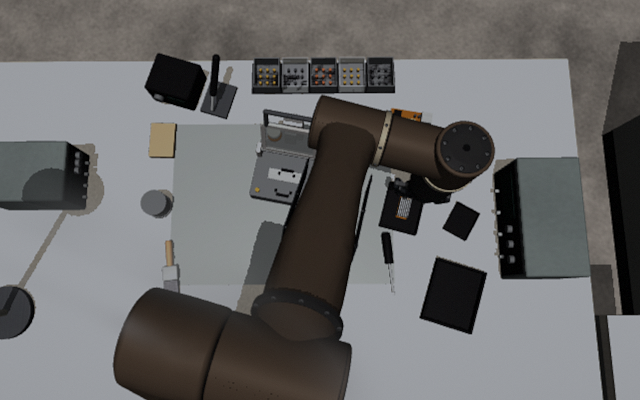

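```bash
python3 - <<'E'
from bench import ticket, telemetry
print(telemetry.get_state()['force'].round(2)); print(ticket.job_done())
E
```

```text
[0.82 0.81 0.12]
the job is handed in; nothing more can be done
None
```

I opened the lid to about 1.84 rad, where it met the bumper, and the finned module is now in the middle-sized black tray. I handed the job in at about 21 s of the 72 s allowed.

- **Lid:** I pinched the handle and brought it in with 1–3 mm steps. When it met the bumper, the force at the handle rose from about 4 N to 8.5 N, which I estimate at roughly 12 N on the bumper. I held it there, pressed once more, then released it.
- **Module:** I lifted it to about 60 mm above the nest and lowered it until it touched the tray floor. The wrist force changed by about 6 N, so the landing was under the 15 N limit.
- **Last checks:** The pictures show the module flat, fins up and central in the tray at wrist pixel (324, 190). The gripper was clear with wrist force near zero. The lid looked unmoved since release, and the bystanders in view looked unmoved; the arm hid most of the mainboard and some of the fixture from above.
- **Not verified:** I could not measure the force left between lid and bumper after release. I relied on the hinge friction holding the press.

Two small disagreements came up. The tray's far edge looked about 8% narrower in the wrist picture than I predicted, though the view from above fitted the listed size. The arm also stopped about 2.5 mm high on the descent into the tray, so I finished that in small steps by feel.

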